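# Pack the second layer of the party crate

## Robot

A 7-joint arm with a two-finger parallel gripper is mounted at the origin on the work surface. World frame = base frame: x ahead of the robot, y to its left, z up, the work surface at z = 0. Lengths are in m, angles in degrees, forces in N, time in s.
With the tool pointing down it reaches from about 0.4 to 0.85 m from the base axis. Payload 4.4 kg.
Tool frame: the origin (TCP) lies midway between the tips of the shut fingers; the grasp point (between the pads) lies 19 mm behind it (r.hold_point_z is the z of the grasp point in the tool frame, in m); z points along the fingers, y is the line along which they close (so a half turn about z gives the same grasp; the last joint's range is limited). The gripper opens to 94 mm and grips with 3 to 60 N. Pads are 16 mm wide; open, the fingers measure 119 mm over their backs; the gripper's body (75 mm by 177 mm) begins 78 mm behind the grasp point.
Start: joints at [63.209, 36.005, 2.206, 86.941, -1.547, 57.084, -1.146], TCP at [0.254, -0.598, 0.184] pointing down, gripper open.
Joint ranges: [-175.42, 175.42], [-21.48, 121.26], [-71.46, 75.88], [10.55, 141.38], [-63.04, 243.04], [13.31, 113.54], [-168.57, 168.57]. Speed limits (degrees/s): [147.25, 147.25, 180, 180, 180, 180, 180].

## Interface

Orientations are given as [roll, pitch, yaw] about the fixed x, y, z axes, in that order (R = Rz(yaw) Ry(pitch) Rx(roll)).
In Python, from rig import r gives the robot as it stands.
- The arm moves only by the tool arm_command, never from a script. Its argument "moves" is a list of rows, each a list of 6 numbers: the shift along the tool's x, y, z in cm, then the turn, a rotation vector about the tool's x, y, z in rad. In form: [[tx, ty, tz, wx, wy, wz], ...]. A call has 1 to 8 rows; each row is the pose to reach, as a shift and turn from the pose commanded when the call began, along the tool's axes at that moment; what a row does not reach only later rows make up. A row lasts 1/10 s, in which the tool goes at most 50 mm and 8.59 degrees, less where a joint would pass 70% of its speed; a pose out of reach is approached as far as the arm can. A call with a gripper value outside its range is refused whole. "gripper" is the opening, from 0 (shut) to 1 (fully open), set as the call begins (left out, the last holds). The fingers move at their own pace and stop on an object; the grip force is fixed at half the most. Time passes only in rows, so rows that repeat a pose let the fingers close. It gives the time, the measured TCP pose, the force, the opening and the grip force at its end, in the units of the state.
- r.read_state(): the state, without advancing time (a new reading comes with each control period).
- r.grab_frame(name): name is "scene" or "top"; returns a dict with "img" (400x640x3 uint8, red, green, blue), "K" (3x3 intrinsics, pixels), "k1" (the pictures are not rectified: a ray, as slopes to the right and down, at radius r is drawn at 1 + k1 r^2 times it, then the intrinsics apply), "world_from_camera" (4x4, takes a point from camera to world coordinates). Camera axes: x right, y up, looking along -z (the intrinsics and any distortion apply to the point x, -y, -z); pixel columns grow to the right and rows downward; lengths in m; the calibration is good to about 2 mm. A picture is of the moment at which its call begins. There is no depth.
- r.close_job(): hands the job in; it is judged then, once.
The state is a dict: "time": time; "q": joint angles; "qvel": joint speeds; "joint_efforts": joint torques, N m; "eef_pos": TCP position; "orientation": TCP orientation; "force": force on the tool from outside, world axes, zero at the start; "ft_torque": the same for the moment, N m; "opening": opening from 0.0 (shut) to 1.0 (fully open); "grip_force": force on a finger pad.
Only numpy, scipy, OpenCV 4.12 (cv2) and the standard library are available. Lean on these libraries where they do the work, as an engineer would, in place of code of your own. Each camera call takes 0.05 s, during which the arm holds its last target. There are 200 camera calls.

## Task

The four balloon weights in the open white crate are its bottom layer: lay the plywood separator board flat on top of all four, then build the next layer by standing the steel tea-light tin, with its flip-top lid shut, and the frosted glass cup, mouth up, side by side on the board. Set the glass down gently, do not drop it or tip it or the tin over, and leave the things around them where they stand.

Things in the scene. Friction and masses are not known exactly. Their poses are not given: they have to be found in the camera images.
- crate: Open white stacking crate, loose, 0.75 kg, holding the weights: 200 mm along its x, 264 along its y, walls 6 (inside 188 x 252), floor 5 mm. Origin: centre of its underside, z up. Ends (+-y) 120 mm high; long slotted sides (+-x) dipped to 70, rising to 104 in the last 30 mm at the corners and 120 in the last 14. Not one of the stack of three at the table's edge.
- weight1: One of four like balloon weights standing on the crate's floor in two rows of two: purple plastic pucks 60 mm in diameter, 28 mm high, 0.16 kg, flat top (56 mm) with a sunk ribbon bar. Origin: centre of the underside, z up. Their tops are 33 mm above the crate's underside; centres about 40 mm (x) and 64 mm (y) either side of the crate's centre.
- weight2: One of four like balloon weights standing on the crate's floor in two rows of two: purple plastic pucks 60 mm in diameter, 28 mm high, 0.16 kg, flat top (56 mm) with a sunk ribbon bar. Origin: centre of the underside, z up. Their tops are 33 mm above the crate's underside; centres about 40 mm (x) and 64 mm (y) either side of the crate's centre.
- weight3: One of four like balloon weights standing on the crate's floor in two rows of two: purple plastic pucks 60 mm in diameter, 28 mm high, 0.16 kg, flat top (56 mm) with a sunk ribbon bar. Origin: centre of the underside, z up. Their tops are 33 mm above the crate's underside; centres about 40 mm (x) and 64 mm (y) either side of the crate's centre.
- weight4: One of four like balloon weights standing on the crate's floor in two rows of two: purple plastic pucks 60 mm in diameter, 28 mm high, 0.16 kg, flat top (56 mm) with a sunk ribbon bar. Origin: centre of the underside, z up. Their tops are 33 mm above the crate's underside; centres about 40 mm (x) and 64 mm (y) either side of the crate's centre.
- board: Rigid plywood separator board flat on the table, 200 mm along its x, 150 along y, 8 thick, 0.16 kg. Two through hand slots, each 50 (x) by 30 mm (y), centred 30 mm either side of its centre along y, leave a 30 mm web between (y -15 to +15), pinched from above with a finger in each slot. Fits the crate with its long side along the crate's y. Origin: centre of underside, z up.
- tin: Steel tea-light tin, oblong, 96 mm along its x, 60 mm along its y, 46 mm high with the lid shut (body 38 mm), about 0.27 kg, holding tea lights. Its flip-top lid starts open, hinged on the long top edge at -y. Origin: centre of the underside, z up.
- tin_lid (a joint): Tin lid's angle, rad: 0 shut, 1.57 upright, 2.0 (stop) leaning back to the tin's -y side; starts 1.35 to 1.9. Turns about the tin's x through point tin_hinge; a 96 x 60 mm plate whose outer face is 8 mm above the hinge when shut (also 8 mm behind the hinge when upright). A slightly stiff hinge (0.018 N m) keeps it where it is left: push it all the way down.
- tin_hinge (a point): Middle of the lid's hinge line: 30 mm to the tin's -y side of its centre, 38 mm above its underside.
- cup: Frosted glass hurricane candle cup, open at the top, 78 mm high, 64 mm in diameter between 35 and 55 mm up (its widest), foot 52 mm, rim 63 mm, about 0.2 kg, empty. Origin: centre of the underside, z up.
- pump: Bystander: pink hand balloon pump lying on the table, 240 mm long, 80 mm wide at the T grip, 48 mm high. Origin under its middle, x along it.
- jar: Bystander: closed amber jar, 76 mm in diameter, 115 mm high. Origin: centre of the underside.
- can: Bystander: food can, 74 mm in diameter, 105 mm high. Origin: centre of the underside.
- spool: Bystander: cardboard ribbon spool standing on its flange, 64 mm in diameter, 50 mm high. Origin: centre of the underside.
- carton: Bystander: closed cardboard carton 70 x 120 x 45 mm. Origin: centre of the underside.
- candle: Bystander: white pillar candle, 70 mm in diameter, 94 mm high. Origin: centre of the underside.
There are look-alikes about, which are no part of the job. Several things have the shape of the board; the one meant has the colours described above.

How it is judged:
By the outcome, as a careful person would: the job done as asked, in the order asked, and still so for the second after the job is handed in, with the robot touching nothing.
It also fails if it takes over 72 s, if anything falls off the work surface, if the arm or the gripper's body presses on something with over 40 N, if the wrist force passes 120 N, or if a joint passes its speed limit or range.

## Working session

There is one attempt and no reset: what is moved stays moved. The work goes in short steps, Python scripts to look and compute and a tool call to move; the robot and the scene stay as the last step left them, time stands still between calls to the robot, and variables do not carry over. Pictures are saved under pics/ and viewed, at most 10 in all, crops included, and the job is handed in when it is done.

Besides the shell and the picture viewer there is one more tool, called after "Call:" in YAML: its name, and indented under it one key for each argument. arm_command: Moves the arm, as the interface text tells. Its arguments: {"type":"object","properties":{"moves":{"type":"array","items":{"type":"array","items":{"type":"number"}}},"gripper":{"type":"number"}},"required":["moves"]}

```bash
mkdir -p pics; ls
cat > h.py <<'E'
import numpy as np,cv2
from scipy.spatial.transform import Rotation as R
from rig import r
def grab(name,fn=None):
    f=r.grab_frame(name); f={k:(np.array(v) if k!='k1' else v) for k,v in f.items()}
    if fn: cv2.imwrite('pics/'+fn,f['img'][:,:,::-1])
    return f
def ray(f,u,v):
    K=f['K'];k1=f['k1'];d=np.array([(u-K[0,2])/K[0,0],(v-K[1,2])/K[1,1]]);p=d.copy()
    for _ in range(20): p=d/(1+k1*(p@p))
    T=f['world_from_camera'];return T[:3,3],T[:3,:3]@np.array([p[0],-p[1],-1])
def onz(f,u,v,z):
    o,d=ray(f,u,v);return o+d*(z-o[2])/d[2]
def proj(f,P):
    T=f['world_from_camera'];c=T[:3,:3].T@(np.array(P)-T[:3,3]);p=np.array([c[0],-c[1]])/-c[2]
    p=p*(1+f['k1']*(p@p));K=f['K'];return K[0,0]*p[0]+K[0,2],K[1,1]*p[1]+K[1,2]
def st():
    s=r.read_state();print({k:np.round(s[k],3).tolist() for k in('time','q','eef_pos','orientation','force','opening','grip_force')})
    return s
def to(P,yaw):
    "shift cm in tool axes and turn to reach TCP P with tool down, closing line (tool y) at world angle yaw deg"
    s=r.read_state();A=R.from_euler('xyz',s['orientation'],degrees=True)
    t=A.inv().apply(np.array(P)-s['eef_pos'])*100
    y=np.array([np.cos(np.radians(yaw)),np.sin(np.radians(yaw)),0]);z=np.array([0,0,-1.])
    best=[]
    for sg in(1,-1):
        B=R.from_matrix(np.c_[np.cross(sg*y,z),sg*y,z]);best.append((A.inv()*B).as_rotvec())
    best.sort(key=np.linalg.norm)
    print('shift',np.round(t,2),'turn',np.round(best[0],3),'alt',np.round(best[1],3))
E
python3 - <<'E'
from h import *
for n in('scene','top'):
    f=grab(n,n+'0.png');print(n,f['K'].tolist(),f['k1'],f['world_from_camera'].round(3).tolist())
st()
E
```

```text
pics
scene [[500.11611118666696, 0.0, 321.13207527618636], [0.0, 500.11611118666696, 197.402573254164], [0.0, 0.0, 1.0]] -0.03477918722782138 [[0.735, -0.455, 0.502, 1.319], [0.678, 0.497, -0.542, -0.944], [-0.003, 0.739, 0.674, 1.145], [0.0, 0.0, 0.0, 1.0]]
top [[400.84272761546345, 0.0, 321.6499396981328], [0.0, 400.84272761546345, 195.50874555865727], [0.0, 0.0, 1.0]] -0.02487620067991957 [[0.012, 0.998, -0.059, 0.415], [-1.0, 0.012, 0.001, -0.051], [0.002, 0.059, 0.998, 1.349], [0.0, 0.0, 0.0, 1.0]]
{'time': 0.1, 'q': [63.208, 36.053, 2.202, 86.99, -1.547, 57.085, -1.147], 'eef_pos': [0.254, -0.598, 0.184], 'orientation': [-179.902, 0.0, 23.022], 'force': [-0.445, -0.112, -0.654], 'opening': 1.001, 'grip_force': 0.0}
```

View pics/top0.png

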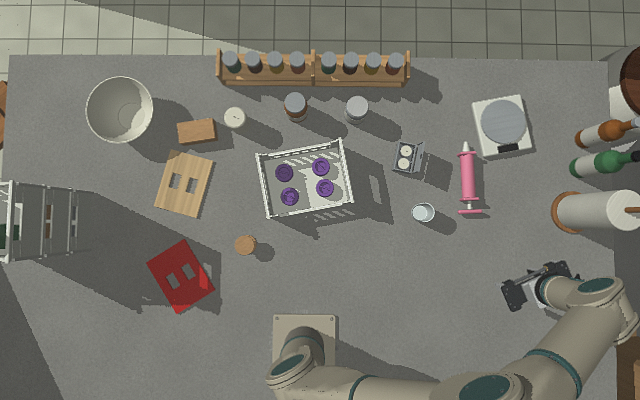

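View pics/scene0.png

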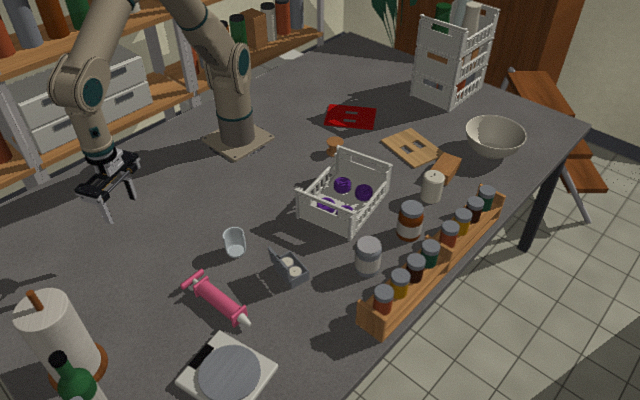

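Plywood candidates: plywood board at top-view (184,184), a red board at (181,276), and the wooden carton at (196,131). The plywood colour picks (184,184). The crate is the one with purple weights at (305,178), not the stack at (40,220). The tin is at (406,157) and the cup at (423,212). Next is a close crop with first measurements.

```bash
cat > m.py <<'E'
from h import *
E
python3 - <<'E'
from h import *
f=grab('top');g=grab('scene');a=f['img'];b=g['img']
def crop(im,x,y,w,h,s): return cv2.resize(im[y:y+h,x:x+w],None,fx=s,fy=s,interpolation=cv2.INTER_CUBIC)
m=np.zeros((600,800,3),np.uint8)
m[:300,:400]=crop(a,140,130,100,75,4)*1
m[:300,400:]=crop(a,250,130,120,90,10/3)[:300,:400]
m[300:,:400]=crop(a,370,130,100,75,4)[:, :]
m[300:,400:]=crop(b,210,220,106,80,3.78)[:300,:400] if False else cv2.resize(b[220:298,215:319],(400,300),interpolation=cv2.INTER_CUBIC)
cv2.imwrite('pics/crop1.png',m[:,:,::-1])
hsv=cv2.cvtColor(a,cv2.COLOR_RGB2HSV)
# board
w=cv2.inRange(hsv,(8,60,90),(28,255,255));w[:145]=0;w[225:]=0;w[:,:145]=0;w[:,225:]=0
cs,_=cv2.findContours(w,cv2.RETR_EXTERNAL,2);c=max(cs,key=cv2.contourArea)
P=np.array([onz(f,u,v,.008)[:2] for u,v in c[:,0]],np.float32)*1000
print('board',cv2.minAreaRect(P))
cs,h=cv2.findContours(w,cv2.RETR_CCOMP,2)
for c,hh in zip(cs,h[0]):
    if hh[3]>=0 and cv2.contourArea(c)>20: print(' slot',onz(f,*c[:,0].mean(0),.008).round(4))
p=cv2.inRange(hsv,(125,80,40),(160,255,255));n,_,s,ce=cv2.connectedComponentsWithStats(p)
for i in range(1,n):
    if s[i,4]>80: print('weight',ce[i].round(1),onz(f,*ce[i],.033).round(4))
E
```

```text
board ((530.8829956054688, 414.22491455078125), (152.5595245361328, 200.68841552734375), 75.16639709472656)
 slot [0.5217 0.3866 0.008 ]
 slot [0.5401 0.4421 0.008 ]
weight [320.4 166.4] [ 0.5886 -0.0471  0.033 ]
weight [284.  172.6] [0.5665 0.0727 0.033 ]
weight [324.6 187.6] [ 0.5185 -0.0617  0.033 ]
weight [289.4 196.2] [0.4889 0.0535 0.033 ]
```

View pics/crop1.png

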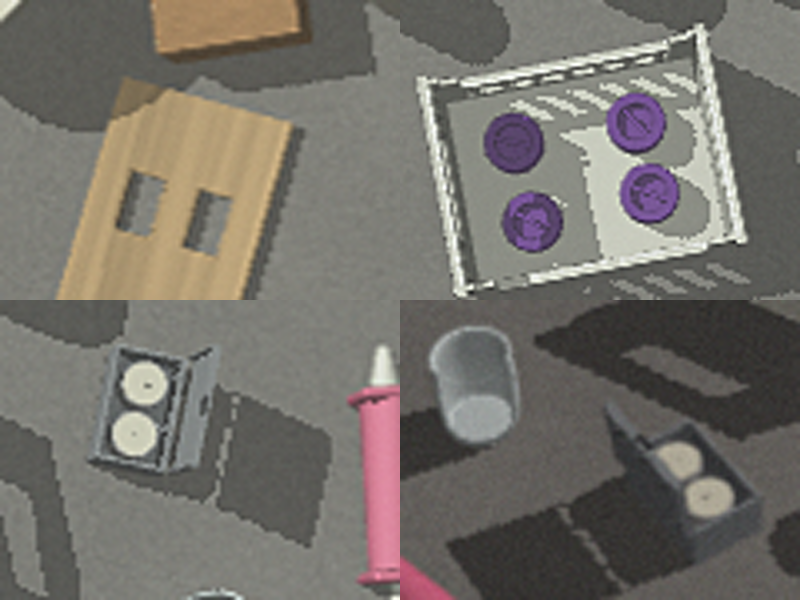

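The crop shows the plywood board with two dark slots, the crate with four purple weights, and the tin with two tea lights and its lid on the right (world -y) side. The cup stands mouth up. I'm now converting the picked corners to positions and working out the move to the board.

Run:
```python
from h import *
f=grab('top')
C=np.array([onz(f,u,v,.12)[:2] for u,v in[(255.4,153.4),(340.6,138.4),(353.5,202),(268.6,217.9)]])
print('crate c',C.mean(0),cv2.minAreaRect((C*1000).astype(np.float32)))
for uv,z in[((406.5,150.75),.03),((403.5,163.25),.03),((399.5,141.5),.038),((392.5,170.2),.038)]: print('tin',onz(f,*uv,z))
for u,v in[(423,212)]: print('cup',onz(f,u,v,.05))
to((.531,.414,.15),74)
to((.531,.414,.004),74)
```

```text
crate c [0.54137689 0.00100078] ((541.832275390625, 1.857391357421875), (203.45565795898438, 269.6662292480469), 11.277853965759277)
tin [ 0.64483302 -0.33263499  0.03      ]
tin [ 0.60287781 -0.32258376  0.03      ]
tin [ 0.6740058  -0.30778375  0.038     ]
tin [ 0.57824567 -0.28462233  0.038     ]
cup [ 0.4416332  -0.38179395  0.05      ]
shift [ 65.06 -82.3    3.47] turn [-0.001  0.     0.681] alt [-0.000e+00 -1.000e-03 -2.461e+00]
shift [ 65.06 -82.29  18.07] turn [-0.001  0.     0.681] alt [-0.000e+00 -1.000e-03 -2.461e+00]
```

Call:
arm_command:
  moves:
    - [41.4,-47.4,-2,0,0,0.3]
    - [41.4,-47.4,-2,0,0,0.3]
    - [41.4,-47.4,-2,0,0,0.3]
    - [41.4,-47.4,-2,0,0,0.3]
    - [41.4,-47.4,-2,0,0,0.3]
    - [41.4,-47.4,-2,0,0,0.3]
    - [41.4,-47.4,-2,0,0,0.3]
    - [41.4,-47.4,-2,0,0,0.3]
  gripper: 0.5

```text
time: 1.05
eef_pos: [0.3789, -0.2164, 0.1974]
orientation: [180.0, -0.0, 5.8]
force: [0.3, 0.2, -0.3]
opening: 0.501
grip_force: 0.0
```

Run:
```python
from h import *
st()
to((.45,0,.2),74)
to((.531,.414,.15),74)
```

```text
{'time': 1.05, 'q': [22.18, 17.704, 5.007, 118.418, -2.203, 43.919, -55.646], 'eef_pos': [0.379, -0.216, 0.197], 'orientation': [179.982, -0.04, 5.817], 'force': [0.266, 0.228, -0.3], 'opening': 0.501, 'grip_force': 0.0}
shift [  9.26 -20.81  -0.26] turn [ 0.    -0.001  0.381] alt [ 1.000e-03  0.000e+00 -2.761e+00]
shift [ 21.51 -61.17   4.73] turn [ 0.    -0.001  0.381] alt [ 1.000e-03  0.000e+00 -2.761e+00]
```

Call:
arm_command:
  moves:
    - [9,-21,0,0,0,0.38]
    - [9,-21,0,0,0,0.38]
    - [9,-21,0,0,0,0.38]
    - [9,-21,0,0,0,0.38]
    - [21.5,-61.2,0,0,0,0.38]
    - [21.5,-61.2,0,0,0,0.38]
    - [21.5,-61.2,0,0,0,0.38]
    - [21.5,-61.2,0,0,0,0.38]

```text
time: 1.85
eef_pos: [0.4751, 0.1542, 0.1973]
orientation: [-180.0, -0.0, -15.9]
force: [1.4, -0.1, -0.1]
opening: 0.496
grip_force: 0.0
```

Run:
```python
from h import *
st()
to((.531,.414,.15),74)
```

```text
{'time': 1.85, 'q': [-24.295, 22.812, 4.281, 109.716, -2.241, 47.523, -124.766], 'eef_pos': [0.475, 0.154, 0.197], 'orientation': [-179.987, -0.027, -15.931], 'force': [1.396, -0.086, -0.087], 'opening': 0.496, 'grip_force': 0.0}
shift [ -1.76 -26.51   4.73] turn [-0.    -0.     0.001] alt [ 1.00e-03 -0.00e+00 -3.14e+00]
```

Call:
arm_command:
  moves:
    - [-1.8,-26.5,2,0,0,0]
    - [-1.8,-26.5,4,0,0,0]
    - [-1.8,-26.5,4,0,0,0]
    - [-1.8,-26.5,4,0,0,0]
    - [-1.8,-26.5,4,0,0,0]
    - [-1.8,-26.5,4,0,0,0]
    - [-1.8,-26.5,4,0,0,0]
    - [-1.8,-26.5,8,0,0,0]

```text
time: 2.65
eef_pos: [0.5343, 0.4141, 0.1215]
orientation: [-179.5, -0.4, -15.9]
force: [0.8, -0.3, 0.1]
opening: 0.503
grip_force: 0.0
```

Run:
```python
from h import *
st()
to((.531,.414,.004),74)
f=grab('top');g=grab('scene')
m=np.zeros((300,800,3),np.uint8)
m[:,:400]=cv2.resize(f['img'][125:215,125:245],(400,300),interpolation=2)
m[:,400:]=cv2.resize(g['img'][100:190,340:460],(400,300),interpolation=2)
cv2.imwrite('pics/c2.png',m[:,:,::-1])
```

```text
{'time': 2.65, 'q': [-42.126, 41.615, 3.399, 86.708, -2.821, 51.148, -143.762], 'eef_pos': [0.534, 0.414, 0.122], 'orientation': [-179.53, -0.396, -15.927], 'force': [0.78, -0.283, 0.117], 'opening': 0.503, 'grip_force': 0.0}
shift [-0.4   0.2  11.75] turn [-0.008 -0.007  0.001] alt [ 0.011 -0.013 -3.14 ]
```

View pics/c2.png

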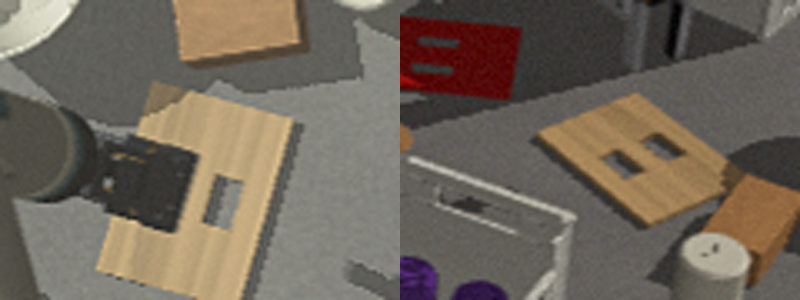

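The pinch site is right: the plywood board with its slots at about (190,183) in the top view, and the gripper over it, shifted by parallax. Descending.

Call:
arm_command:
  moves:
    - [-0.3,0,3,0,0,0]
    - [-0.3,0,6,0,0,0]
    - [-0.3,0,9,0,0,0]
    - [-0.3,0,10,0,0,0]
    - [-0.3,0,10,0,0,0]

```text
time: 3.25
eef_pos: [0.5273, 0.4112, 0.0168]
orientation: [179.9, 0.1, -16.0]
force: [-0.4, 0.1, 0.4]
opening: 0.496
grip_force: 0.0
```

Run:
```python
from h import *
st()
to((.531,.414,.004),74)
f=grab('top');g=grab('scene')
m=np.zeros((300,800,3),np.uint8)
m[:,:400]=cv2.resize(f['img'][125:215,125:245],(400,300),interpolation=2)
m[:,400:]=cv2.resize(g['img'][100:190,340:460],(400,300),interpolation=2)
cv2.imwrite('pics/c3.png',m[:,:,::-1])
```

```text
{'time': 3.25, 'q': [-41.945, 48.889, 2.773, 90.729, -3.173, 40.596, -143.708], 'eef_pos': [0.527, 0.411, 0.017], 'orientation': [179.873, 0.056, -16.003], 'force': [-0.373, 0.113, 0.395], 'opening': 0.496, 'grip_force': 0.0}
shift [ 0.28 -0.38  1.28] turn [ 0.002  0.001 -0.   ] alt [ 2.000e-03 -3.000e-03  3.142e+00]
```

View pics/c3.png

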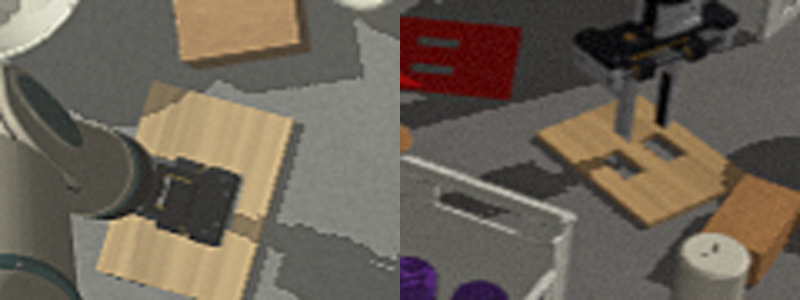

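Run:
```python
from h import *
s=r.read_state();g=grab('scene')
A=R.from_euler('xyz',s['orientation'],degrees=True)
cr=lambda uv:np.round([(uv[0]-340)*10/3+400,(uv[1]-100)*10/3],0)
print(s['time'],s['eef_pos'])
for d in(-.0295,.0295): print('tip',cr(proj(g,np.array(s['eef_pos'])+A.apply([0,d,0]))))
for P in([.5217,.3866,.008],[.5401,.4421,.008]): print('slot',cr(proj(g,P)))
w=cv2.inRange(cv2.cvtColor(g['img'],cv2.COLOR_RGB2HSV),(8,60,90),(28,255,255))
for c in([620,163],[663,147]): print(onz(g,340+(c[0]-400)*.3,100+c[1]*.3,.008))
```

```text
3.35 [0.52882836 0.41287328 0.0189083 ]
tip [658. 138.]
tip [618. 154.]
slot [618. 161.]
slot [660. 146.]
[0.52483235 0.38521799 0.008     ]
[0.54337429 0.44361165 0.008     ]
```

Call:
arm_command:
  moves:
    - [0.4,-0.2,0,0,0,0]
    - [0.4,-0.2,0.7,0,0,0]
    - [0.4,-0.2,1.4,0,0,0]
    - [0.4,-0.2,1.4,0,0,0]

```text
time: 3.8
eef_pos: [0.531, 0.4128, 0.0017]
orientation: [179.9, 0.1, -15.9]
force: [-0.6, -0.3, -0.7]
opening: 0.498
grip_force: 0.0
```

In the slots with no contact force. Raising 2 mm and closing.

Call:
arm_command:
  moves:
    - [0,0,-0.2,0,0,0]
    - [0,0,-0.2,0,0,0]
    - [0,0,-0.2,0,0,0]
    - [0,0,-0.2,0,0,0]
    - [0,0,-0.2,0,0,0]
  gripper: 0.2

```text
time: 4.3
eef_pos: [0.532, 0.4136, 0.0052]
orientation: [-180.0, -0.0, -15.9]
force: [0.0, 0.1, -0.2]
opening: 0.202
grip_force: 0.0
```

Run:
```python
from h import *
st()
f=grab('top');g=grab('scene')
m=np.zeros((400,800,3),np.uint8)
m[:,:400]=cv2.resize(f['img'][140:220,145:225],(400,400),interpolation=2)
m[:,400:]=cv2.resize(g['img'][105:175,375:445],(400,400),interpolation=2)
cv2.imwrite('pics/c4.png',m[:,:,::-1])
```

```text
{'time': 4.3, 'q': [-41.758, 50.073, 2.666, 90.199, -3.195, 39.794, -143.531], 'eef_pos': [0.532, 0.414, 0.005], 'orientation': [-179.993, -0.004, -15.941], 'force': [0.006, 0.092, -0.241], 'opening': 0.202, 'grip_force': 0.0}
```

View pics/c4.png

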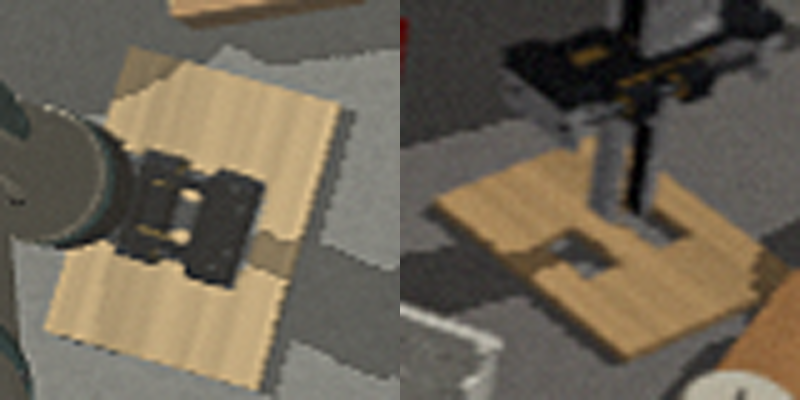

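The tips look about 20 mm above the board, over the web, even though the reading says z=5 mm. So I'm reopening and feeling downward in small steps.

Call:
arm_command:
  moves:
    - [0,0,0,0,0,0]
    - [0,0,0,0,0,0]
    - [0,0,0,0,0,0]
    - [0,0,0.3,0,0,0]
    - [0,0,0.5,0,0,0]
    - [0,0,0.5,0,0,0]
  gripper: 0.5

```text
time: 5.0
eef_pos: [0.5316, 0.4133, -0.0004]
orientation: [180.0, 0.0, -15.9]
force: [0.4, -0.3, -0.3]
opening: 0.499
grip_force: 0.0
```

Call:
arm_command:
  moves:
    - [0,0,0.3,0,0,0]
    - [0,0,0.5,0,0,0]
    - [0,0,0.5,0,0,0]

```text
time: 5.3
eef_pos: [0.5317, 0.4133, -0.0054]
orientation: [180.0, 0.0, -15.9]
force: [0.6, -0.2, 0.6]
opening: 0.502
grip_force: 0.0
```

Call:
arm_command:
  moves:
    - [0,0,0.2,0,0,0]
    - [0,0,0.4,0,0,0]
    - [0,0,0.4,0,0,0]

```text
time: 5.6
eef_pos: [0.5317, 0.4133, -0.0093]
orientation: [180.0, 0.0, -15.9]
force: [-0.1, 0.3, -0.3]
opening: 0.504
grip_force: 0.0
```

Call:
arm_command:
  moves:
    - [0,0,0.2,0,0,0]
    - [0,0,0.4,0,0,0]
    - [0,0,0.4,0,0,0]

```text
time: 5.9
eef_pos: [0.5318, 0.4133, -0.0133]
orientation: [180.0, 0.0, -15.9]
force: [-0.3, -0.5, -0.3]
opening: 0.498
grip_force: 0.0
```

Run:
```python
from h import *
print(r.hold_point_z)
st()
g=grab('scene');f=grab('top')
m=np.zeros((400,800,3),np.uint8)
m[:,:400]=cv2.resize(g['img'][80:180,355:455],(400,400),interpolation=2)
m[:,400:]=cv2.resize(g['img'][105:155,385:435],(400,400),interpolation=2)
cv2.imwrite('pics/c5.png',m[:,:,::-1])
```

```text
-0.0188
{'time': 5.9, 'q': [-41.694, 51.542, 2.555, 90.485, -3.244, 38.078, -143.489], 'eef_pos': [0.532, 0.413, -0.013], 'orientation': [179.973, 0.018, -15.94], 'force': [-0.258, -0.502, -0.347], 'opening': 0.498, 'grip_force': 0.0}
```

View pics/c5.png

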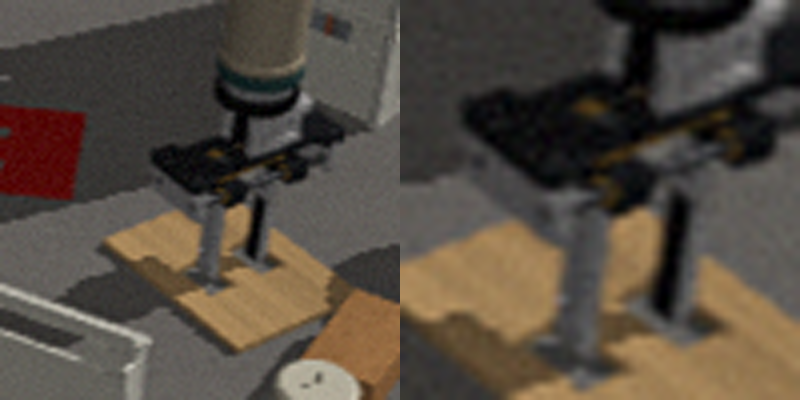

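The fingers are now at or just inside the slots, at (210,285) and (260,260) in the crop, so the true tips sit about 2 cm above the reported z. Feeling for the table to calibrate this.

Call:
arm_command:
  moves:
    - [0,0,0.2,0,0,0]
    - [0,0,0.3,0,0,0]
    - [0,0,0.3,0,0,0]

```text
time: 6.3
eef_pos: [0.5319, 0.4134, -0.0161]
orientation: [180.0, 0.0, -15.9]
force: [0.5, -1.1, 0.4]
opening: 0.503
grip_force: 0.0
```

Call:
arm_command:
  moves:
    - [0,0,0.15,0,0,0]
    - [0,0,0.3,0,0,0]
    - [0,0,0.3,0,0,0]

```text
time: 6.6
eef_pos: [0.5318, 0.4134, -0.0192]
orientation: [180.0, 0.0, -15.9]
force: [-0.2, -0.1, 0.3]
opening: 0.498
grip_force: 0.0
```

Call:
arm_command:
  moves:
    - [0,0,0.1,0,0,0]
    - [0,0,0.2,0,0,0]
    - [0,0,0.2,0,0,0]

```text
time: 6.9
eef_pos: [0.5321, 0.4136, -0.0207]
orientation: [-180.0, -0.0, -15.9]
force: [-0.8, -0.4, 2.0]
opening: 0.501
grip_force: 0.9
```

Call:
arm_command:
  moves:
    - [0,0,0.1,0,0,0]
    - [0,0,0.2,0,0,0]
    - [0,0,0.2,0,0,0]

```text
time: 7.2
eef_pos: [0.5321, 0.4136, -0.0208]
orientation: [-180.0, -0.0, -15.9]
force: [-4.5, -1.0, 13.7]
opening: 0.5
grip_force: 6.9
```

Table contact comes at a reported z of -0.0207, so true tip z = reported + 0.021. Raising slightly and closing.

Call:
arm_command:
  moves:
    - [0,0,-0.5,0,0,0]
    - [0,0,-0.5,0,0,0]
    - [0,0,-0.5,0,0,0]
    - [0,0,-0.5,0,0,0]
    - [0,0,-0.5,0,0,0]
    - [0,0,-0.5,0,0,0]
  gripper: 0.2

```text
time: 7.8
eef_pos: [0.5322, 0.4136, -0.0178]
orientation: [-180.0, -0.0, -15.9]
force: [-0.8, 0.2, 3.1]
opening: 0.312
grip_force: 30.0
```

Call:
arm_command:
  moves:
    - [0,0,-2,0,0,0]
    - [0,0,-6,0,0,0]
    - [0,0,-10,0,0,0]
    - [0,0,-15,0,0,0]
    - [0,0,-18,0,0,0]
    - [0,0,-20,0,0,0]

```text
time: 8.4
eef_pos: [0.5325, 0.414, 0.1843]
orientation: [-179.9, -0.1, -16.0]
force: [-0.7, -0.7, -1.2]
opening: 0.314
grip_force: 30.0
```

Run:
```python
from h import *
st()
# board vs tool: web centre from slots (.5325,.4145)
to((.54,.002,.18),12)
```

```text
{'time': 8.4, 'q': [-42.331, 38.105, 3.709, 82.788, -2.678, 59.056, -143.993], 'eef_pos': [0.532, 0.414, 0.184], 'orientation': [-179.882, -0.071, -15.954], 'force': [-0.723, -0.688, -1.174], 'opening': 0.314, 'grip_force': 29.959}
shift [12.05 39.41  0.36] turn [-0.003  0.     1.083] alt [-0.    -0.003 -2.059]
```

Call:
arm_command:
  moves:
    - [12,39.4,0,0,0,-1.1]
    - [12,39.4,0,0,0,-1.1]
    - [12,39.4,0,0,0,-1.1]
    - [12,39.4,0,0,0,-1.1]
    - [12,39.4,0,0,0,-1.1]
    - [12,39.4,0,0,0,-1.1]
    - [12,39.4,0,0,0,-1.1]
    - [12,39.4,0,0,0,-1.1]

```text
time: 9.2
eef_pos: [0.538, 0.0116, 0.1813]
orientation: [-179.9, 0.0, 47.3]
force: [-0.1, -0.4, -1.4]
opening: 0.312
grip_force: 30.0
```

Run:
```python
from h import *
st()
to((.54,.002,.18),12)
```

```text
{'time': 9.2, 'q': [5.117, 27.518, -13.617, 104.743, 8.273, 48.786, -55.167], 'eef_pos': [0.538, 0.012, 0.181], 'orientation': [-179.921, 0.045, 47.322], 'force': [-0.054, -0.377, -1.416], 'opening': 0.312, 'grip_force': 29.959}
shift [-0.57  0.8   0.13] turn [-0.002  0.    -0.954] alt [0.000e+00 2.000e-03 2.187e+00]
```

Call:
arm_command:
  moves:
    - [-0.5,0.8,0,0,0,-0.95]
    - [-0.5,0.8,0,0,0,-0.95]
    - [-0.5,0.8,0,0,0,-0.95]
    - [-0.5,0.8,0,0,0,-0.95]
    - [-0.5,0.8,0,0,0,-0.95]
    - [-0.5,0.8,1,0,0,-0.95]
    - [-0.5,0.8,3,0,0,-0.95]
    - [-0.5,0.8,4,0,0,-0.95]

```text
time: 10.0
eef_pos: [0.5397, 0.004, 0.14]
orientation: [-179.8, -0.1, 101.5]
force: [-0.7, -0.5, -1.8]
opening: 0.31
grip_force: 30.0
```

Run:
```python
from h import *
st()
to((.541,.0025,.016),12)
```

```text
{'time': 10.0, 'q': [14.534, 32.412, -26.936, 106.662, 19.737, 45.773, -11.299], 'eef_pos': [0.54, 0.004, 0.14], 'orientation': [-179.796, -0.058, 101.486], 'force': [-0.734, -0.5, -1.848], 'opening': 0.31, 'grip_force': 29.958}
shift [-0.19  0.14 12.4 ] turn [-0.004 -0.001 -0.009] alt [-2.000e-03  6.000e-03  3.133e+00]
```

Call:
arm_command:
  moves:
    - [-0.2,0.1,3,0,0,0]
    - [-0.2,0.1,6,0,0,0]
    - [-0.2,0.1,9,0,0,0]
    - [-0.2,0.1,10.5,0,0,0]
    - [-0.2,0.1,11.2,0,0,0]
    - [-0.2,0.1,11.6,0,0,0]
    - [-0.2,0.1,11.9,0,0,0]
    - [-0.2,0.1,11.9,0,0,0]

```text
time: 10.8
eef_pos: [0.5432, 0.0027, 0.0235]
orientation: [180.0, 0.0, 101.5]
force: [0.7, 0.2, -1.6]
opening: 0.315
grip_force: 30.0
```

Call:
arm_command:
  moves:
    - [0,0,0.2,0,0,0]
    - [0,0,0.4,0,0,0]
    - [0,0,0.5,0,0,0]
    - [0,0,0.5,0,0,0]

```text
time: 11.2
eef_pos: [0.5428, 0.0026, 0.0181]
orientation: [-180.0, 0.0, 101.5]
force: [0.4, -0.0, -1.7]
opening: 0.31
grip_force: 30.0
```

Call:
arm_command:
  moves:
    - [0,0,0.1,0,0,0]
    - [0,0,0.2,0,0,0]
    - [0,0,0.3,0,0,0]
    - [0,0,0.3,0,0,0]

```text
time: 11.6
eef_pos: [0.5428, 0.0027, 0.0152]
orientation: [180.0, 0.0, 101.5]
force: [-0.9, -0.5, 0.0]
opening: 0.313
grip_force: 30.0
```

Weight transferred (force went to 0), so releasing and lifting.

Call:
arm_command:
  moves:
    - [0,0,0,0,0,0]
    - [0,0,0,0,0,0]
    - [0,0,-0.5,0,0,0]
    - [0,0,-3,0,0,0]
    - [0,0,-8,0,0,0]
    - [0,0,-13,0,0,0]
    - [0,0,-16,0,0,0]
  gripper: 0.5

```text
time: 12.3
eef_pos: [0.5442, 0.0032, 0.1791]
orientation: [179.7, 0.0, 101.5]
force: [0.4, 0.5, 0.7]
opening: 0.499
grip_force: 0.0
```

Run:
```python
from h import *
st()
t=np.array([.621,-.326]);yx=np.array([.235,.972])
p=t-yx*.10
print(p)
to((p[0],p[1],.18),76.4)
```

```text
{'time': 12.3, 'q': [16.014, 29.76, -28.79, 104.05, 18.073, 50.485, -9.621], 'eef_pos': [0.544, 0.003, 0.179], 'orientation': [179.73, 0.026, 101.532], 'force': [0.415, 0.546, 0.682], 'opening': 0.499, 'grip_force': 0.0}
[ 0.5975 -0.4232]
shift [-42.85  -3.31  -0.09] turn [ 0.004  0.003 -1.132] alt [ 0.003 -0.004  2.009]
```

Call:
arm_command:
  moves:
    - [-42.8,-3.3,0,0,0,-1.13]
    - [-42.8,-3.3,0,0,0,-1.13]
    - [-42.8,-3.3,0,0,0,-1.13]
    - [-42.8,-3.3,0,0,0,-1.13]
    - [-42.8,-3.3,0,0,0,-1.13]
    - [-42.8,-3.3,0,0,0,-1.13]
    - [-42.8,-3.3,0,0,0,-1.13]
    - [-42.8,-3.3,0,0,0,-1.13]
  gripper: 0

```text
time: 13.1
eef_pos: [0.5918, -0.3968, 0.1754]
orientation: [180.0, 0.0, 166.5]
force: [0.5, 0.5, 0.4]
opening: 0.005
grip_force: 0.0
```

Run:
```python
from h import *
st()
to((.5975,-.4232,.062),76.4)
f=grab('top');g=grab('scene')
m=np.zeros((400,800,3),np.uint8)
m[:,:400]=cv2.resize(f['img'][120:220,250:350],(400,400),interpolation=2)
m[:,400:]=cv2.resize(f['img'][130:200,380:450],(400,400),interpolation=2)
cv2.imwrite('pics/c6.png',m[:,:,::-1])
```

```text
{'time': 13.1, 'q': [52.92, 47.794, -43.914, 75.133, 33.149, 69.902, 83.868], 'eef_pos': [0.592, -0.397, 0.175], 'orientation': [179.985, 0.013, 166.485], 'force': [0.473, 0.535, 0.43], 'opening': 0.005, 'grip_force': 0.0}
shift [-1.17 -2.44 11.34] turn [0.    0.    0.001] alt [-0.    0.   -3.14]
```

View pics/c6.png

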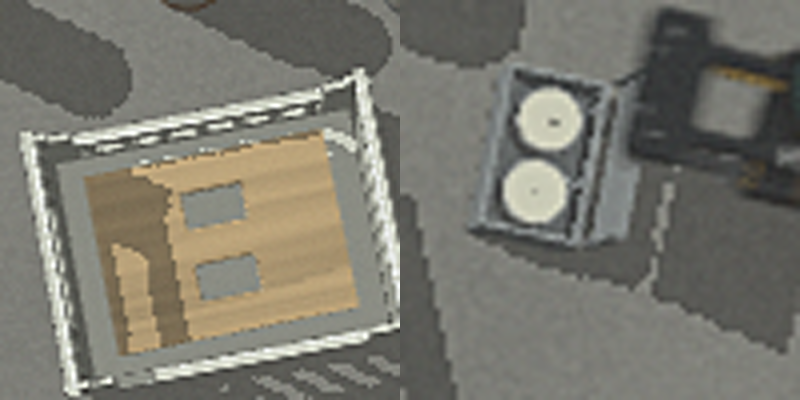

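The board lies flat in the crate with margin all round. The tea lights sit at (406,151) and (403,163), unchanged. The lid stands at the tin's right. Descending behind the lid.

Call:
arm_command:
  moves:
    - [-1.2,-2.4,0,0,0,0]
    - [-1.2,-2.4,4,0,0,0]
    - [-1.2,-2.4,8,0,0,0]
    - [-1.2,-2.4,11.3,0,0,0]
    - [-1.2,-2.4,11.3,0,0,0]
    - [-1.2,-2.4,11.3,0,0,0]

```text
time: 13.8
eef_pos: [0.5985, -0.4199, 0.0628]
orientation: [180.0, 0.0, 166.3]
force: [0.4, -0.5, 1.2]
opening: 0.006
grip_force: 0.0
```

Call:
arm_command:
  moves:
    - [0,1.5,0,0,0,0]
    - [0,3,0,0,0,0]
    - [0,4,0,0,0,0]
    - [0,5,0,0,0,0]
    - [0,5.8,0,0,0,0]
    - [0,6.6,0.1,0,0,0]
    - [0,7.3,0.2,0,0,0]
    - [0,7.8,0.4,0,0,0]

```text
time: 14.6
eef_pos: [0.6168, -0.3439, 0.0579]
orientation: [180.0, -0.0, 166.3]
force: [-0.2, -1.0, 0.5]
opening: 0.005
grip_force: 0.2
```

Call:
arm_command:
  moves:
    - [0,0.5,0.4,0,0,0]
    - [0,1.1,0.8,0,0,0]
    - [0,1.5,1.2,0,0,0]
    - [0,1.9,1.6,0,0,0]
    - [0,2.1,2.1,0,0,0]
    - [0,2.3,2.5,0,0,0]
    - [0,2.4,2.9,0,0,0]
    - [0,2.4,3,0,0,0]

```text
time: 15.4
eef_pos: [0.6222, -0.3211, 0.0275]
orientation: [180.0, -0.0, 166.3]
force: [-0.7, -0.2, 0.0]
opening: 0.002
grip_force: 0.1
```

Call:
arm_command:
  moves:
    - [0,0,0.2,0,0,0]
    - [0,0,0.3,0,0,0]
    - [0,0,0.4,0,0,0]
    - [0,0,0.5,0,0,0]
    - [0,0,0.5,0,0,0]

```text
time: 15.9
eef_pos: [0.6226, -0.3215, 0.0251]
orientation: [-180.0, 0.0, 166.2]
force: [-3.8, 1.1, 10.3]
opening: 0.004
grip_force: 5.2
```

Pressed at 10 N with the lid at its shut height. Lifting and checking the tin's pose and lid.

Call:
arm_command:
  moves:
    - [0,0,-1,0,0,0]
    - [0,0,-4,0,0,0]
    - [0,-3,-8,0,0,0]
    - [0,-8,-11,0,0,0]
    - [0,-12,-11,0,0,0]
    - [0,-15,-11,0,0,0]
    - [0,-15,-11,0,0,0]
  gripper: 1

```text
time: 16.6
eef_pos: [0.5833, -0.475, 0.133]
orientation: [-179.7, 0.0, 165.7]
force: [-1.0, 0.2, -0.1]
opening: 0.562
grip_force: 0.0
```

Run:
```python
from h import *
st()
f=grab('top');g=grab('scene')
m=np.zeros((400,800,3),np.uint8)
m[:,:400]=cv2.resize(f['img'][135:195,380:440],(400,400),interpolation=2)
m[:,400:]=cv2.resize(g['img'][235:295,260:320],(400,400),interpolation=2)
cv2.imwrite('pics/c7.png',m[:,:,::-1])
```

```text
{'time': 16.6, 'q': [55.818, 53.145, -42.215, 69.728, 35.294, 69.63, 89.171], 'eef_pos': [0.583, -0.475, 0.133], 'orientation': [-179.719, 0.003, 165.705], 'force': [-1.042, 0.19, -0.089], 'opening': 0.562, 'grip_force': 0.0}
```

View pics/c7.png

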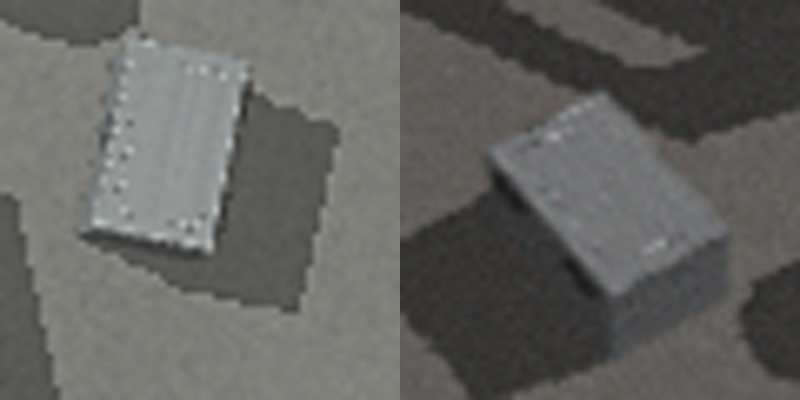

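Viewed: the lid is shut, with its flat top at about (405,157) in the top view and (291,264) in the scene view. Measuring the tin and cup in both views.

Run:
```python
from h import *
f=grab('top');g=grab('scene')
A=np.array([onz(f,380+u/6.667,135+v/6.667,.046)[:2] for u,v in[(127,36),(248,65),(213,250),(85,232)]],np.float32)
B=np.array([onz(g,260+u/6.667,235+v/6.667,.046)[:2] for u,v in[(490,152),(600,93),(726,238),(610,297)]],np.float32)
for X in(A,B): print('tin',X.mean(0),cv2.minAreaRect(X*1000))
print('cup scene',onz(g,233.6,234.0,.078))
a=cv2.cvtColor(f['img'],cv2.COLOR_RGB2GRAY);w=a[195:232,404:445];print(np.median(w))
m=(cv2.GaussianBlur(w,(3,3),0)>150).astype(np.uint8)
n,l,s,c=cv2.connectedComponentsWithStats(m)
for i in range(1,n):
    if s[i,4]>30: print(s[i],c[i]+[404,195])
k=1+np.argmax(s[1:,4]);x,y,ww,hh,_=s[k]
print('rim bbox px',404+x,195+y,ww,hh)
for z in(.04,.078): print(z,onz(f,404+x+ww/2-.5,195+y+hh/2-.5,z))
print('right edge at .055 ->', onz(f,404+x+ww-.5,195+y+hh/2,.06))
to((.621,-.326,.1),76.4)
```

```text
tin [ 0.62188375 -0.3250574 ] ((620.7432861328125, -325.31207275390625), (63.26136779785156, 99.65815734863281), 77.9988784790039)
tin [ 0.7538798 -0.2108553] ((753.1755981445312, -210.58546447753906), (59.41054916381836, 95.91422271728516), 74.14192199707031)
cup scene [ 0.44341443 -0.37776692  0.078     ]
126.0
[  8   8  23  19 285] [422.95087719 212.88070175]
rim bbox px 412 203 23 19
0.04 [ 0.44183937 -0.38434254  0.04      ]
0.078 [ 0.44105592 -0.37465791  0.078     ]
right edge at .055 -> [ 0.44023044 -0.41641529  0.06      ]
shift [ 0.03 14.28  3.34] turn [ 0.002  0.    -0.   ] alt [ 0.000e+00 -3.000e-03  3.141e+00]
```

Call:
arm_command:
  moves:
    - [0,5,0,0,0,0]
    - [0,10,0,0,0,0]
    - [0,14.3,0,0,0,0]
    - [0,14.3,2,0,0,0]
    - [0,14.3,5,0,0,0]
    - [0,14.3,5,0,0,0]
  gripper: 1

```text
time: 17.4
eef_pos: [0.6184, -0.3251, 0.0796]
orientation: [179.9, -0.4, 166.5]
force: [-0.2, -0.5, -0.8]
opening: 1.0
grip_force: 0.0
```

Run:
```python
from h import *
st();g=grab('scene')
B=np.array([onz(g,260+(u-400)/6.667,235+v/6.667,.046)[:2] for u,v in[(490,152),(600,93),(726,238),(610,297)]],np.float32)
print('tin',B.mean(0),cv2.minAreaRect(B*1000))
to((.6215,-.325,-.014),76.2)
```

```text
{'time': 17.4, 'q': [46.351, 52.192, -40.966, 82.218, 36.776, 59.84, 73.988], 'eef_pos': [0.618, -0.325, 0.08], 'orientation': [179.944, -0.408, 166.493], 'force': [-0.215, -0.464, -0.818], 'opening': 1.0, 'grip_force': 0.0}
tin [ 0.62804437 -0.32632032] ((628.0292358398438, -326.38641357421875), (57.15154266357422, 99.50225067138672), 77.52982330322266)
shift [-0.19  0.13  9.57] turn [ 0.001 -0.004  0.004] alt [ 6.000e-03  1.000e-03 -3.138e+00]
```

Call:
arm_command:
  moves:
    - [-0.4,0.1,3,0,0,0]
    - [-0.4,0.1,6,0,0,0]
    - [-0.4,0.1,8.5,0,0,0]
    - [-0.4,0.1,9.4,0,0,0]
    - [-0.4,0.1,9.4,0,0,0]

```text
time: 17.95
eef_pos: [0.6249, -0.3276, -0.0109]
orientation: [180.0, -0.0, 166.3]
force: [-0.9, -1.2, -0.1]
opening: 1.003
grip_force: 0.0
```

Call:
arm_command:
  moves:
    - [0,0,0,0,0,0]
    - [0,0,0,0,0,0]
    - [0,0,0,0,0,0]
    - [0,0,0,0,0,0]
    - [0,0,0,0,0,0]
  gripper: 0.5

```text
time: 18.45
eef_pos: [0.6255, -0.3277, -0.0101]
orientation: [180.0, 0.1, 166.3]
force: [0.6, 0.4, 2.5]
opening: 0.642
grip_force: 29.8
```

Call:
arm_command:
  moves:
    - [0,0,-2,0,0,0]
    - [0,0,-6,0,0,0]
    - [0,0,-11,0,0,0]
    - [0,0,-16,0,0,0]
    - [0,0,-18,0,0,0]
    - [0,0,-18,0,0,0]

```text
time: 19.05
eef_pos: [0.6273, -0.3286, 0.1744]
orientation: [-179.9, 0.4, 166.2]
force: [0.2, -0.1, -2.6]
opening: 0.638
grip_force: 29.8
```

Run:
```python
from h import *
st()
to((.5522,-.0465,.165),11.7)
```

```text
{'time': 19.05, 'q': [46.979, 47.134, -43.658, 76.641, 33.008, 68.565, 77.135], 'eef_pos': [0.627, -0.329, 0.174], 'orientation': [-179.925, 0.44, 166.242], 'force': [0.179, -0.065, -2.617], 'opening': 0.638, 'grip_force': 29.776}
shift [14.01 25.61  0.8 ] turn [0.003 0.008 1.126] alt [-0.009  0.004 -2.015]
```

Call:
arm_command:
  moves:
    - [3.5,6.4,0,0,0,0.14]
    - [6,11,0,0,0,0.28]
    - [8,15,0,0,0,0.42]
    - [10,19,0,0,0,0.56]
    - [12,22,0,0,0,0.7]
    - [14,25.6,0,0,0,0.84]
    - [14,25.6,0,0,0,0.98]
    - [14,25.6,0,0,0,1.13]

```text
time: 19.85
eef_pos: [0.5478, -0.0445, 0.168]
orientation: [-179.8, -0.0, 101.4]
force: [-0.5, -0.8, -1.4]
opening: 0.637
grip_force: 29.8
```

Run:
```python
from h import *
st()
to((.5522,-.0465,.034),11.7)
```

```text
{'time': 19.85, 'q': [20.553, 31.212, -28.458, 103.5, 18.731, 50.183, -5.228], 'eef_pos': [0.548, -0.045, 0.168], 'orientation': [-179.823, -0.038, 101.386], 'force': [-0.477, -0.796, -1.402], 'opening': 0.637, 'grip_force': 29.766}
shift [-0.29  0.44 13.4 ] turn [-0.003 -0.001 -0.005] alt [-1.000e-03  5.000e-03  3.136e+00]
```

Call:
arm_command:
  moves:
    - [-0.2,0.2,3,0,0,0]
    - [-0.2,0.2,6.5,0,0,0]
    - [-0.2,0.2,10,0,0,0]
    - [-0.2,0.2,12,0,0,0]
    - [-0.2,0.2,12.8,0,0,0]
    - [-0.2,0.2,13.1,0,0,0]
    - [-0.2,0.2,13.3,0,0,0]
    - [-0.2,0.2,13.3,0,0,0]

```text
time: 20.65
eef_pos: [0.5526, -0.0477, 0.0368]
orientation: [179.9, 0.0, 101.5]
force: [0.2, -0.1, -2.4]
opening: 0.638
grip_force: 29.8
```

Call:
arm_command:
  moves:
    - [0,0,0.1,0,0,0]
    - [0,0,0.2,0,0,0]
    - [0,0,0.2,0,0,0]

```text
time: 20.95
eef_pos: [0.5523, -0.0478, 0.0344]
orientation: [180.0, 0.0, 101.5]
force: [0.8, 0.6, -2.4]
opening: 0.639
grip_force: 29.8
```

Call:
arm_command:
  moves:
    - [0,0,0.1,0,0,0]
    - [0,0,0.2,0,0,0]
    - [0,0,0.3,0,0,0]
    - [0,0,0.3,0,0,0]

```text
time: 21.35
eef_pos: [0.552, -0.0477, 0.0309]
orientation: [-180.0, -0.0, 101.5]
force: [0.1, -0.7, -2.5]
opening: 0.636
grip_force: 29.8
```

Call:
arm_command:
  moves:
    - [0,0,0.1,0,0,0]
    - [0,0,0.1,0,0,0]
    - [0,0,0.1,0,0,0]

```text
time: 21.65
eef_pos: [0.5521, -0.0477, 0.0308]
orientation: [180.0, 0.0, 101.5]
force: [-1.7, 0.5, 5.9]
opening: 0.638
grip_force: 29.8
```

Contact, so the tin is down at the predicted height. Releasing and lifting.

Call:
arm_command:
  moves:
    - [0,0,-0.1,0,0,0]
    - [0,0,-0.1,0,0,0]
    - [0,0,-0.1,0,0,0]
    - [0,0,-1,0,0,0]
    - [0,0,-4,0,0,0]
    - [0,0,-8,0,0,0]
    - [0,0,-13,0,0,0]
    - [0,0,-16,0,0,0]
  gripper: 1

```text
time: 22.45
eef_pos: [0.5535, -0.0472, 0.1941]
orientation: [179.8, 0.0, 101.5]
force: [0.7, -0.0, -0.4]
opening: 1.002
grip_force: 0.0
```

Run:
```python
from h import *
st()
to((.4425,-.378,.165),76)
to((.4425,-.378,.165),40)
```

```text
{'time': 22.45, 'q': [21.662, 29.769, -29.676, 101.298, 17.846, 53.377, -3.927], 'eef_pos': [0.553, -0.047, 0.194], 'orientation': [179.75, 0.038, 101.537], 'force': [0.709, -0.004, -0.437], 'opening': 1.002, 'grip_force': 0.0}
shift [-30.19 -17.5    2.85] turn [ 0.004  0.003 -1.125] alt [ 0.003 -0.004  2.016]
shift [-30.19 -17.5    2.85] turn [ 0.004  0.002 -0.497] alt [ 2.000e-03 -6.000e-03  2.645e+00]
```

Call:
arm_command:
  moves:
    - [-30.2,-17.5,0,0,0,0]
    - [-30.2,-17.5,0,0,0,0]
    - [-30.2,-17.5,0,0,0,0]
    - [-30.2,-17.5,0,0,0,0]
    - [-30.2,-17.5,0,0,0,0]
    - [-30.2,-17.5,0,0,0,0]
    - [-30.2,-17.5,0,0,0,0]
    - [-30.2,-17.5,5,0,0,0]

```text
time: 23.25
eef_pos: [0.4408, -0.3909, 0.1448]
orientation: [179.7, 0.8, 100.8]
force: [-0.0, -0.9, -0.5]
opening: 1.0
grip_force: 0.0
```

Run:
```python
from h import *
st()
to((.4425,-.378,.006),11.5)
```

```text
{'time': 23.25, 'q': [55.631, 35.206, -26.782, 99.867, 20.643, 48.976, 30.327], 'eef_pos': [0.441, -0.391, 0.145], 'orientation': [179.674, 0.828, 100.773], 'force': [-0.04, -0.944, -0.455], 'opening': 1.0, 'grip_force': 0.0}
shift [ 1.44  0.33 13.86] turn [ 0.006  0.014 -0.013] alt [ 0.023 -0.009  3.129]
```

Call:
arm_command:
  moves:
    - [0,0,0,0,0,0]
    - [0,0,1,0,0,0]
    - [0,0,1,0,0,0]

```text
time: 23.55
eef_pos: [0.442, -0.3771, 0.1307]
orientation: [180.0, -0.0, 101.7]
force: [0.3, 0.3, 0.2]
opening: 0.999
grip_force: 0.0
```

Run:
```python
from h import *
st()
to((.4425,-.378,.006),11.5)
```

```text
{'time': 23.55, 'q': [54.752, 36.096, -26.816, 101.001, 20.932, 47.881, 29.82], 'eef_pos': [0.442, -0.377, 0.131], 'orientation': [179.956, -0.021, 101.669], 'force': [0.304, 0.294, 0.163], 'opening': 0.999, 'grip_force': 0.0}
shift [-0.1   0.02 12.47] turn [ 0.001 -0.     0.003] alt [ 1.000e-03  1.000e-03 -3.139e+00]
```

Call:
arm_command:
  moves:
    - [0,0,2,0,0,0]
    - [0,0,4,0,0,0]
    - [0,0,6,0,0,0]
    - [0,0,7.5,0,0,0]
    - [0,0,7.5,0,0,0]

```text
time: 24.05
eef_pos: [0.4409, -0.3774, 0.0545]
orientation: [-179.9, -0.1, 101.6]
force: [-0.3, 0.8, 0.8]
opening: 1.0
grip_force: 0.0
```

Call:
arm_command:
  moves:
    - [0,0,1.5,0,0,0]
    - [0,0,3,0,0,0]
    - [0,0,4.5,0,0,0]
    - [0,0,5,0,0,0]
    - [0,0,5,0,0,0]

```text
time: 24.55
eef_pos: [0.4402, -0.378, 0.0039]
orientation: [-179.9, -0.1, 101.5]
force: [-0.0, 0.1, -0.2]
opening: 0.998
grip_force: 0.0
```

Call:
arm_command:
  moves:
    - [0,0,0,0,0,0]
    - [0,0,0,0,0,0]
    - [0,0,0,0,0,0]
    - [0,0,0,0,0,0]
    - [0,0,0,0,0,0]
  gripper: 0.55

```text
time: 25.05
eef_pos: [0.4412, -0.3788, 0.0055]
orientation: [180.0, 0.0, 101.5]
force: [-0.9, -0.1, 1.6]
opening: 0.664
grip_force: 29.9
```

Call:
arm_command:
  moves:
    - [0,0,-0.3,0,0,0]
    - [0,0,-0.8,0,0,0]
    - [0,0,-1.2,0,0,0]
    - [0,0,-1.2,0,0,0]

```text
time: 25.45
eef_pos: [0.4413, -0.3789, 0.0178]
orientation: [180.0, 0.0, 101.5]
force: [-0.4, 0.4, -1.9]
opening: 0.662
grip_force: 29.9
```

Run:
```python
from h import *
st();print(np.round(r.read_state()['ft_torque'],3))
g=grab('scene');print(np.round(proj(g,[.4412,-.3788,.09]),1))
x=g['img'];m=cv2.resize(x[205:275,200:270],(560,560),interpolation=2);cv2.imwrite('pics/c8.png',m[:,:,::-1])
```

```text
{'time': 25.45, 'q': [51.368, 44.896, -21.468, 105.273, 26.889, 34.828, 24.73], 'eef_pos': [0.441, -0.379, 0.018], 'orientation': [179.955, 0.048, 101.511], 'force': [-0.423, 0.366, -1.877], 'opening': 0.662, 'grip_force': 29.91}
[-0.012 -0.126  0.031]
[232.3 231. ]
```

View pics/c8.png

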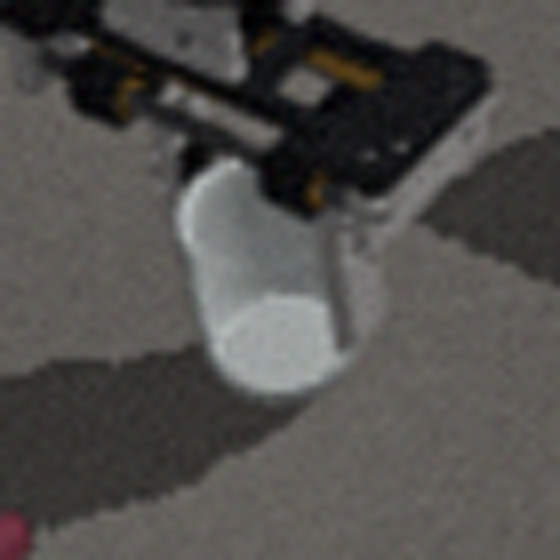

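The cup is held upright, with its foot at about (235,248) and the finger on its right side. Lifting and locating the cup relative to the grasp.

Call:
arm_command:
  moves:
    - [0,0,-2,0,0,0]
    - [0,0,-5,0,0,0]
    - [0,0,-9,0,0,0]
    - [0,0,-13,0,0,0]
    - [0,0,-17,0,0,0]
    - [0,0,-18,0,0,0]
    - [0,0,-18,0,0,0]

```text
time: 26.2
eef_pos: [0.4415, -0.3792, 0.1984]
orientation: [179.9, 0.1, 101.5]
force: [0.2, -0.6, -2.4]
opening: 0.661
grip_force: 29.9
```

Run:
```python
from h import *
g=grab('scene');st()
print('foot at grasp',onz(g,235,248.1,.0145),'vs grasp .4413 -.3789')
c=np.array([.542,.0025])+.052*np.array([-.2036,.979]);print(c)
to((c[0],c[1],.18),11.6)
```

```text
{'time': 26.25, 'q': [56.464, 31.779, -29.033, 96.956, 17.988, 55.978, 32.403], 'eef_pos': [0.44, -0.379, 0.197], 'orientation': [-179.961, -0.006, 101.504], 'force': [0.016, 0.029, -3.208], 'opening': 0.661, 'grip_force': 29.91}
foot at grasp [ 0.43965627 -0.37914003  0.0145    ] vs grasp .4413 -.3789
[0.5314128 0.053408 ]
shift [40.51 17.54  1.64] turn [-0.001 -0.    -0.002] alt [-0.00e+00  1.00e-03  3.14e+00]
```

Call:
arm_command:
  moves:
    - [3,1.3,0,0,0,0]
    - [7,3,0,0,0,0]
    - [11.2,4.9,0,0,0,0]
    - [15.5,6.7,0,0,0,0]
    - [19.8,8.6,0,0,0,0]
    - [24,10.4,0,0,0,0]
    - [28.3,12.3,0,0,0,0]
    - [32,13.9,0,0,0,0]

```text
time: 27.05
eef_pos: [0.5117, -0.0347, 0.1948]
orientation: [-179.8, -0.1, 101.6]
force: [1.0, 0.2, -2.8]
opening: 0.661
grip_force: 29.9
```

Call:
arm_command:
  moves:
    - [3,1.3,0,0,0,0]
    - [6,2.6,0,0,0,0]
    - [8,3.5,0,0,0,0]
    - [8.5,3.7,0,0,0,0]
    - [8.5,3.7,0,0,0,0]
    - [8.5,3.7,2,0,0,0]
    - [8.5,3.7,2,0,0,0]

```text
time: 27.75
eef_pos: [0.5299, 0.0504, 0.1745]
orientation: [-179.6, 0.1, 101.4]
force: [-0.1, -0.8, -1.5]
opening: 0.661
grip_force: 29.9
```

Run:
```python
from h import *
st()
to((.5314,.0534,.0485),11.6)
```

```text
{'time': 27.75, 'q': [11.889, 29.749, -30.269, 105.457, 19.038, 50.249, -16.144], 'eef_pos': [0.53, 0.05, 0.174], 'orientation': [-179.63, 0.064, 101.378], 'force': [-0.078, -0.785, -1.544], 'opening': 0.661, 'grip_force': 29.909}
shift [ 0.28  0.28 12.6 ] turn [-0.006  0.001 -0.004] alt [2.000e-03 1.000e-02 3.138e+00]
```

Call:
arm_command:
  moves:
    - [0.2,0.1,2,0,0,0]
    - [0.2,0.1,4.5,0,0,0]
    - [0.2,0.1,7,0,0,0]
    - [0.2,0.1,9.5,0,0,0]
    - [0.2,0.1,11,0,0,0]
    - [0.2,0.1,11.8,0,0,0]
    - [0.2,0.1,12.1,0,0,0]
    - [0.2,0.1,12.1,0,0,0]

```text
time: 28.55
eef_pos: [0.5333, 0.055, 0.0563]
orientation: [180.0, 0.0, 101.5]
force: [-0.1, 1.1, -1.6]
opening: 0.663
grip_force: 29.9
```

Call:
arm_command:
  moves:
    - [0,0,0.1,0,0,0]
    - [0,0,0.2,0,0,0]
    - [0,0,0.3,0,0,0]
    - [0,0,0.4,0,0,0]
    - [0,0,0.4,0,0,0]

```text
time: 29.05
eef_pos: [0.5331, 0.0555, 0.0521]
orientation: [180.0, 0.0, 101.5]
force: [0.5, -0.2, -2.8]
opening: 0.661
grip_force: 29.9
```

Call:
arm_command:
  moves:
    - [0,0,0.1,0,0,0]
    - [0,0,0.2,0,0,0]
    - [0,0,0.3,0,0,0]
    - [0,0,0.4,0,0,0]
    - [0,0,0.4,0,0,0]

```text
time: 29.55
eef_pos: [0.5329, 0.0555, 0.0479]
orientation: [-180.0, -0.0, 101.5]
force: [-1.2, -0.7, -2.5]
opening: 0.662
grip_force: 29.9
```

Call:
arm_command:
  moves:
    - [0,0,0.05,0,0,0]
    - [0,0,0.1,0,0,0]
    - [0,0,0.1,0,0,0]

```text
time: 29.85
eef_pos: [0.533, 0.0556, 0.047]
orientation: [-180.0, -0.0, 101.5]
force: [-0.4, 0.7, -1.8]
opening: 0.663
grip_force: 29.9
```

Call:
arm_command:
  moves:
    - [0,0,0.05,0,0,0]
    - [0,0,0.1,0,0,0]
    - [0,0,0.1,0,0,0]

```text
time: 30.15
eef_pos: [0.5331, 0.0556, 0.0464]
orientation: [180.0, 0.0, 101.5]
force: [-1.9, -0.2, 3.4]
opening: 0.662
grip_force: 29.9
```

Resting on the board at the predicted height. Opening and lifting straight up.

Call:
arm_command:
  moves:
    - [0,0,-0.05,0,0,0]
    - [0,0,-0.05,0,0,0]
    - [0,0,-0.05,0,0,0]
    - [0,0,-0.05,0,0,0]
    - [0,0,-1,0,0,0]
    - [0,0,-3,0,0,0]
    - [0,0,-6,0,0,0]
    - [0,0,-9,0,0,0]
  gripper: 1

```text
time: 30.95
eef_pos: [0.5327, 0.0557, 0.1374]
orientation: [-180.0, -0.0, 101.5]
force: [0.3, 0.4, 0.3]
opening: 0.999
grip_force: 0.0
```

Call:
arm_command:
  moves:
    - [0,0,-4,0,0,0]
    - [0,0,-8,0,0,0]
    - [-4,0,-10,0,0,0]
    - [-9,0,-10,0,0,0]
    - [-14,-4,-10,0,0,0]
    - [-19,-8,-10,0,0,0]
    - [-24,-12,-10,0,0,0]
    - [-24,-12,-10,0,0,0]

```text
time: 31.75
eef_pos: [0.4616, -0.206, 0.2367]
orientation: [-180.0, 0.1, 101.4]
force: [0.6, -0.9, 0.3]
opening: 0.999
grip_force: 0.0
```

Run:
```python
from h import *
st();f=grab('top','end_t.png');g=grab('scene','end_s.png')
u=np.array([-.2036,.979])
for n,q in(('top',f),('scene',g)):
    print(n,'cup base',np.round(proj(q,[.5331,.0556,.041]),1),'rim',np.round(proj(q,[.5331,.0556,.119]),1),'tin top',np.round(proj(q,[.552,-.0477,.087]),1))
def roi(q,x0,x1,y0,y1):
    hs=cv2.cvtColor(q['img'],cv2.COLOR_RGB2HSV)[y0:y1,x0:x1]
    for row in range(0,hs.shape[0],4): print(y0+row,' '.join('%3d%s'%(v,'w' if (8<h<28 and s>60) else '.') for h,s,v in hs[row,::4]))
roi(f,250,358,136,222)
```

```text
{'time': 31.75, 'q': [43.218, 22.922, -31.341, 105.085, 14.229, 55.88, 17.273], 'eef_pos': [0.462, -0.206, 0.237], 'orientation': [-179.987, 0.053, 101.436], 'force': [0.625, -0.881, 0.282], 'opening': 0.999, 'grip_force': 0.0}
top cup base [288.8 182.6] rim [286.8 180.3] tin top [320.4 175.7]
scene cup base [351.8 185.5] rim [352.7 167.5] tin top [335.9 193. ]
136  95.  93.  95.  90.  91.  98.  92.  93. 128. 125. 129. 129. 129. 126. 125. 123. 126. 127. 135.  88.  88.  94.  84.  88. 126. 126. 128.
140 133.  87.  96.  93.  94.  93.  92.  93.  88. 124. 132. 130. 134. 128. 126. 123. 129. 131. 123. 127. 123. 169.  89. 177. 131. 130. 128.
144 130. 133. 136.  89.  88.  97.  94.  92. 123. 132. 128. 133. 135. 127. 126. 126. 118. 183. 208. 224. 178.  87.  74. 180. 128. 133. 131.
148 131. 129. 130. 127. 131.  88.  87. 129. 131. 128. 125. 134. 213. 202. 217. 204.  78.  84. 242. 102. 114. 144.  82. 213.  88. 133. 128.
152 132. 126. 125. 130. 125. 123. 160. 212. 223. 242. 116.  63. 170. 145.  78. 123. 141. 139. 139. 144. 162. 126.  96. 219.  85.  94.  90.
156 126. 120. 176.  87.  87.  90. 148. 23
[... 1621 characters left out ...]
 107.
204 128. 126. 122. 125. 236.  89. 140. 137. 178w 178w 131w 126w 188w 158. 140. 144. 142. 141. 142. 132. 161. 247. 206. 116.  88.  92.  88.
208 125. 125. 126. 121. 221.  87. 142. 143. 123. 139. 142. 142. 141. 140. 131. 206. 239. 223. 240.  80.  85.  92.  95.  86.  87.  89.  92.
212 126. 127. 127. 125. 193. 103. 142. 141. 145. 105. 239. 227. 214. 231.  68.  86.  89.  93.  93.  96.  95.  93. 135.  90. 134. 136.  87.
216 125. 129. 128. 128. 200. 238. 137.  80. 139.  85.  87.  92.  89.  94. 136.  95.  88. 136. 137.  92. 133. 132.  88. 135.  96.  92.  88.
220 125. 128. 126. 126. 124. 129. 136.  91.  95.  93.  93.  89.  90.  94.  89.  94. 132.  99.  85.  87.  93.  96.  95.  94.  89.  84.  89.
```

The cup disc at about (288,181) and the tin's flat lid at about (320,177) match the predicted upright positions, and board shows all round. Handing in.

```bash
python3 -c "
from rig import r
print(r.close_job())"
```

```text
the job is handed in; nothing more can be done
None
```

I handed the job in at about 32 s: the board is flat on the four weights, and the tin (lid shut) and the glass cup (mouth up) stand side by side on it; the last check was by pixel values because the ten picture views were used up, and the bystanders weren't re-checked.

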